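# Vent a vacuum jar and rock its tight stopper free

### The job

Vent the vacuum jar and open it: first turn the vent dial until its red pointer stands on the green zero mark, and leave it there. Then take the tight rubber stopper by its tab and rock it well over from side to side while easing it up, until it frees (a straight pull only lifts the jar off its board, which must not happen), and finish while still holding the stopper in the gripper, still and roughly upright, just clear above the jar's mouth, about a finger's width or two and touching nothing. Do not push the glassware and packets around.

Things in the scene. Friction and masses are not known exactly. Their poses are not given: they have to be found in the camera images.
- board: Blue locating board, fixed to the table, 130 x 130 x 6 mm; origin at the centre of its underside on the table, z up. The jar stands on its centre and always has the board's heading; two steel pins 16 mm tall stand at x = +-55 mm.
- jar (a joint): How far the vacuum jar has been lifted off the board, m: 0 standing, up to 0.05; it moves only straight up and down and falls back by its own weight (it weighs about 1.5 kg, so it lifts at an upward pull of about 15 N).
- jar_mouth (a point): Centre of the jar's mouth, on top of its square aluminium neck (70 x 70 x 26 mm), 94 mm above the table; axes as the board's. Bore 25.5 mm in x, 35 mm in y. Below the neck: glass 72 mm across, steel foot 90 mm across. A brass spout runs along +x, 12 mm thick, its end 65 mm from the axis, 13 mm below the mouth.
- stopper: Red-brown rubber stopper, 40 to 85 g. Origin under its flange, at first on the jar's mouth; z up, axes as the board's. Shank 24 (x) x 30 (y) mm, 22 mm down into the bore; flange 34 x 44 x 8 mm; upright tab 24 (x) x 12 (y) mm, 8 to 44 mm above the origin. Grip the tab across its 12 mm (fingers close along y), tilt it with the gripper about x, 0.1 to 0.15 rad each way. Pads let go at 17 mm rise.
- stopper_tab (a point): Where to grip the stopper: on the axis of its tab, 30 mm above the stopper's origin. A firm grip of about 45 N keeps the tab from slipping between the fingers while rocking.
- stopper_foot (a point): Centre of the stopper's bottom face, 22 mm below the stopper's origin.
- dial_base: Grey vent box, fixed, 105 x 105 x 40 mm, a brass stub 25 mm long on its -x side; origin at the centre of its underside on the table. White round face on top with black ticks every 0.35 rad and one broad green zero mark at its +x side.
- dial (a joint): Angle of the vent dial's red pointer from the green zero mark, rad, positive anticlockwise seen from above; at 0 the pointer stands on the mark. It turns stiffly (0.06 N m) between -1.5 and 1.5 and stays where it is left.
- dial_centre (a point): Grip point of the vent dial, on its vertical axis, 64 mm above the table; axes as dial_base (not turning). The grip is a black bar 44 mm long, 12 mm thick, 48 to 74 mm above the table, lying along the pointer: at joint angle q it is turned by q from dial_base x. Below it a disc 52 mm across, 41 to 48 mm above the table.
- zero_mark (a point): Middle of the green zero mark on the dial's face, 42 mm from the dial's axis, along dial_base +x.
- petri: Bystander: low round glass dish, 72 mm across, 16 mm tall; origin under its centre.
- reagent_a: Bystander: small white reagent jar, 40 mm across, 52 mm tall; origin under its centre.
- reagent_b: Bystander: another small white reagent jar, 40 mm across, 52 mm tall; origin under its centre.
- mortar: Bystander: white ceramic bowl, 100 mm across, 45 mm tall; origin under its centre.
- beaker: Bystander: glass beaker, 70 mm across, 90 mm tall; origin under its centre.
- measure: Bystander: measuring cylinder on a round blue foot 60 mm across, tube 26 mm across, 137 mm tall; origin under its centre.
- paper_pack: Bystander: flat red packet, 75 x 50 x 12 mm; origin under its centre.
- jar_pads (a point): Point on the bore's axis 10 mm below the mouth, between two sprung rubber pads 10 mm tall that press on the stopper's +y and -y faces, about 25 N each. Drawn straight the stopper sticks with about 30 N (24 to 36), more than the jar's weight; while it is being tilted to and fro about x the pads slip and a few newtons raise it by 2 to 3 mm a swing.
Not all that is in view belongs to the job. Leave any purple look-alike of the dial_base alone.

How it is judged:
On the way, in this order (a step that is already met when the one before it is completed fails the run):
1. the dial's pointer stands on the zero mark while the stopper is still fully home (value of joint dial between -0.09 and 0.09 rad and z of stopper in the frame of jar_mouth below 0.004 m), for 0.2 s.
2. the stopper, held by the fingers and still in the bore, is rocked over by at least 3 degrees (angle between stopper's own z axis and vertical above 0.052 rad and z of stopper_foot in the frame of jar_mouth below -0.006 m and contact force between the fingers and stopper above 1 N).
3. the stopper has come out of the jar's mouth (z of stopper_foot in the frame of jar_mouth above 0.003 m and contact force between the fingers and stopper above 1 N), for 0.1 s.
At the end, for the whole second after the job is handed in: The dial's pointer is within 0.1 rad of zero, the jar stands on its board (lifted less than 2 mm), and the stopper is held by the fingers, still (under 20 mm/s), within 15 degrees of upright, its foot 4 to 50 mm above the mouth and within 30 mm of the mouth's centre sideways, not touching the jar (value of joint dial between -0.1 and 0.1 rad and value of joint jar below 0.002 m and z of stopper_foot in the frame of jar_mouth between 0.004 and 0.05 m and horizontal distance between stopper_foot and jar_mouth below 0.03 m and angle between stopper's own z axis and vertical below 0.26 rad and contact force between the fingers and stopper above 1 N and contact force between stopper and board below 0.2 N and linear speed of stopper below 0.02 m/s); the arm keeps its last pose, push and grip.
It fails at once if the jar is lifted more than 6 mm off its board (value of joint jar above 0.006 m).
It fails at once if a bystander is pushed more than 25 mm or tipped over (distance of any of petri, reagent_a, reagent_b, mortar, beaker, measure, paper_pack from where it was at the start of the episode above 0.025 m or angle between any of reagent_a, reagent_b, beaker, measure's own z axis and vertical above 0.6 rad).
It also fails if it takes over 67 s, if anything falls off the work surface, if the arm or the gripper's body presses on something with over 40 N, if the wrist force passes 120 N, or if a joint passes its speed limit or range.

### The arm

A 6-joint arm with a two-finger parallel gripper is mounted at the origin on the work surface. World frame = base frame: x ahead of the robot, y to its left, z up, the work surface at z = 0. Lengths are in m, angles in rad, forces in N, time in s.
With the tool pointing down it reaches from about 0.35 to 0.975 m from the base axis. Payload 4.9 kg.
Tool frame: the origin (TCP) lies midway between the tips of the shut fingers; the grasp point (between the pads) lies behind it (manip.tcp_to_grasp is the z of the grasp point in the tool frame, in m); z points along the fingers, y is the direction in which the jaws open and shut (so a half turn about z gives the same grasp; the last joint's range is limited). The gripper opens to 85 mm and grips with 20 to 120 N. Pads are 22 mm wide; open, the fingers measure 114 mm over their backs; the gripper's body (76 mm by 85 mm) begins 54 mm behind the grasp point. The pads swing forward as they close: fully open they stand 13 mm farther back than shut.
Start: joints at [1.065, 0.053, 1.613, -0, 1.476, -0.119], TCP at [0.236, 0.579, 0.231] pointing down, gripper open.
Joint ranges: [-3.01, 3.01], [-1.01, 2.22], [0.06, 2.58], [-1.02, 4.17], [0.09, 2.62], [-3.14, 3.14]. Speed limits (rad/s): [2.57, 2.57, 3.14, 3.14, 3.14, 3.14].

### API

Orientations are given as a unit quaternion [w, x, y, z].
In Python, from plant import status, vision, order, regions_of, manip gives the robot as it stands. The module is installed in compiled form; this text tells all that it offers.
- The arm moves only by the shell command python3 -m crank 'ROWS'. ROWS is JSON, one flat list of numbers, 5 for each row, row after row: the shift along the tool's x, y, z in mm, then the turn about the tool's z in degrees, then the opening in per cent of the stroke, from 0 (shut) to 100 (fully open). In form: [tx, ty, tz, yaw, fingers, tx, ty, tz, yaw, fingers, ...]. A call has exactly 10 rows; each row is the pose to reach, as a shift and turn from the pose commanded when the call began, along the tool's axes at that moment; what a row does not reach only later rows make up. A row lasts 1/10 s, in which the tool goes at most 50 mm and 8.59 degrees, less where a joint would pass 70% of its speed; a pose out of reach is approached as far as the arm can. A call with a gripper value outside its range is refused whole. The fingers move at their own pace and stop on an object; the grip force is fixed at half the most. Time passes only in rows, so rows that repeat a pose let the fingers close, or fill a call up. It gives the time, the measured TCP pose, the force and the opening at its end, in the units of the state.
- status.state(): the state, without advancing time (a new reading comes with each control period).
- vision.grab_frame(name): name is "scene" or "top" or "wrist"; returns (picture, depth): 400x640x3 uint8, red, green, blue; 400x640 float32, m along the optical axis (not along the pixel's ray), 0 where there is no reading.
- vision.get_calibration(name): a dict with "camera_matrix" (3x3 intrinsics, pixels), "R" (3x3) and "t" (3): a world point X has camera coordinates R X + t. Camera axes: x right, y down, z forward; pixel columns grow to the right and rows downward; lengths in m; the calibration is good to about 2 mm. A picture is of the moment at which its call begins: read the wrist's pose just before it. get_calibration takes no time and is no camera call; for the wrist camera it gives the pose at the moment of the call.
- order.job_done(): hands the job in, once; it reports no verdict.
Trained networks look in the newest picture that a camera, given by its name, has taken for a name from the list of things; names that differ only in an ending like _2 or _b are one class to them, and where a whole thing is asked for, a point or a joint stands for the part that bears it (a point fixed in the world has none). Each returns a list of dicts, best first, with "confidence" (0 to 1); they miss things now and then, are a little off and sometimes report something else, mostly with a low value. They report only what shows in the picture. A call takes as long as a camera call. They do not tell look-alikes from the thing itself.
- regions_of(camera, name): "region" (400x640 bool, what is visible of it) and "extent" ([centre column, centre row, width, height] in pixels, round what is visible of it).
The state is a dict: "time": time; "joint_pos": joint angles; "joint_vel": joint speeds; "joint_efforts": joint torques, N m; "tool_pos": TCP position; "tool_rot": TCP orientation; "contact_force": force on the tool from outside, world axes, zero at the start; "ft_torque": the same for the moment, N m; "gripper_width": opening from 0.0 (shut) to 1.0 (fully open).
Only numpy, scipy, OpenCV 4.12 (cv2) and the standard library are available. Lean on these libraries where they do the work, as an engineer would, in place of code of your own. Each camera call takes 0.05 s, during which the arm holds its last target. There are 200 camera calls.

## Working session

There is one attempt and no reset: what is moved stays moved. The work goes in short steps, Python scripts to look and compute and a shell command to move; the robot and the scene stay as the last step left them, time stands still between calls to the robot, and variables do not carry over. Pictures are saved under pics/ and viewed, on a budget of 10 in all, crops included, one or two more only if the job needs it, and the job is handed in when it is done.

```bash
mkdir -p pics; cat > h.py <<'E'
import numpy as np, cv2
from plant import status, vision, order, regions_of, manip
def world(cam, uv, z, cal=None):
    c=cal or vision.get_calibration(cam); K,R,t=map(np.array,(c["camera_matrix"],c["R"],c["t"]))
    r=R.T@np.linalg.inv(K)@np.array([*uv,1.]); o=-R.T@t
    return o+r*(z-o[2])/r[2]
def proj(cam, X, cal=None):
    c=cal or vision.get_calibration(cam); p=np.array(c["camera_matrix"])@(np.array(c["R"])@X+np.array(c["t"])); return p[:2]/p[2]
def cloud(cam, depth, mask, cal=None):
    c=cal or vision.get_calibration(cam); v,u=np.nonzero(mask&(depth>0)); d=depth[v,u]
    P=np.linalg.inv(np.array(c["camera_matrix"]))@np.array([u*d,v*d,d]); return (np.array(c["R"]).T@(P-np.array(c["t"])[:,None])).T
def save(n,img): cv2.imwrite(f"pics/{n}.png",cv2.cvtColor(img,cv2.COLOR_RGB2BGR))
E
python3 - <<'E'
from h import *
np.set_printoptions(precision=3,suppress=True)
print(status.state(), manip.tcp_to_grasp)
ims={}
for c in ("top","scene"):
    im,d=vision.grab_frame(c); save(c+"0",im); np.savez(f"{c}0.npz",im=im,d=d)
    for n in ("board","stopper","dial_base","dial","jar"):
        for r in regions_of(c,n)[:3]:
            P=cloud(c,d,r["region"])
            print(c,n,round(r["confidence"],2),np.round(r["extent"]),np.median(P,0) if len(P) else None,P.min(0) if len(P) else None,P.max(0) if len(P) else None)
E
```

```text
{'time': 0.0, 'joint_pos': array([ 1.065,  0.053,  1.614,  0.   ,  1.476, -0.119]), 'joint_vel': array([-0.001, -0.001, -0.001,  0.001,  0.   ,  0.   ]), 'joint_efforts': array([  0.002, -39.368, -37.018,   0.   ,   0.007,  -0.   ]), 'tool_pos': array([0.235, 0.578, 0.23 ]), 'tool_rot': array([-0.   ,  0.192,  0.981, -0.001]), 'contact_force': array([-0.071, -0.64 ,  0.455]), 'ft_torque': array([0.021, 0.02 , 0.003]), 'gripper_width': 0.999359218202776} -0.0187
top board 0.74 [361. 182.  44.  45.] [ 0.584 -0.16   0.011] [ 0.521 -0.247 -0.007] [ 0.683 -0.088  0.135]
top board 0.36 [363. 180.  32.  34.] [ 0.585 -0.158  0.091] [ 0.553 -0.214  0.005] [ 0.654 -0.124  0.107]
top stopper 0.61 [365. 179.  16.  13.] [ 0.596 -0.165  0.103] [ 0.575 -0.19   0.093] [ 0.618 -0.146  0.142]
top dial_base 0.97 [198. 286.  39.  39.] [0.244 0.388 0.041] [ 0.173  0.336 -0.007] [0.302 0.449 0.082]
top dial_base 0.91 [259. 210.  33.  36.] [0.505 0.183 0.041] [ 0.436  0.13  -0.003] [0.563 0.247 0.081]
top dial_base 0.56 [238. 149.  34.  39.] [0.714 0.274 0.041] [ 0.646  0.218 -0.002] [0.78  0.336 0.08 ]
to
[... 830 characters left out ...]
0.92 [363. 188.  48.  42.] [0.526 0.169 0.04 ] [0.437 0.13  0.003] [0.567 0.243 0.077]
scene dial_base 0.9 [352. 133.  38.  31.] [0.265 0.377 0.039] [ 0.172  0.335 -0.   ] [0.307 0.456 0.078]
scene dial_base 0.62 [444. 214.  52.  44.] [0.738 0.262 0.04 ] [ 0.644  0.144 -0.002] [0.785 0.336 0.091]
scene dial 0.74 [296. 188.  14.  26.] [0.377 0.03  0.033] [ 0.321  0.016 -0.003] [0.389 0.085 0.056]
scene dial 0.64 [365. 183.  11.  16.] [0.517 0.181 0.054] [0.497 0.16  0.041] [0.538 0.218 0.077]
scene dial 0.62 [444. 205.  20.  18.] [0.726 0.273 0.05 ] [0.69  0.253 0.038] [0.754 0.329 0.078]
scene jar 0.91 [290. 262.  52.  54.] [ 0.623 -0.184  0.072] [ 0.481 -0.214 -0.002] [ 0.66  -0.068  0.136]
```

```bash
python3 - <<'E'
from h import *
a=np.load("top0.npz")["im"]; b=np.load("scene0.npz")["im"]
A=cv2.resize(a[110:320,170:410],None,fx=2.5,fy=2.5,interpolation=cv2.INTER_CUBIC)
save("top0c",A)
B=cv2.resize(b[100:320,160:500],None,fx=2.3,fy=2.3,interpolation=cv2.INTER_CUBIC)
save("scene0c",B)
E
```

```text
(no output)
```

View pics/top0c.png

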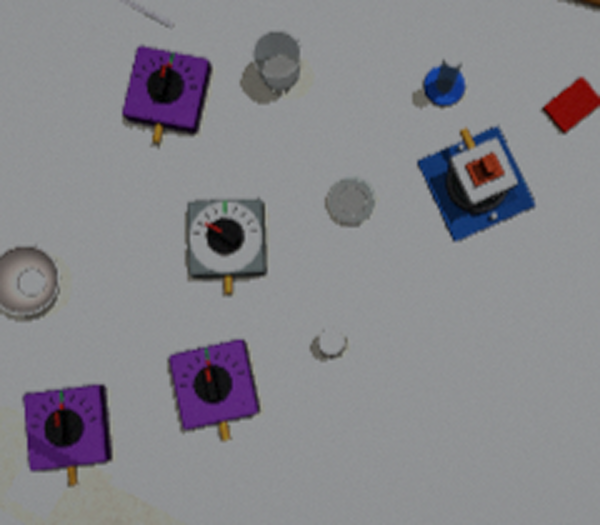

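View pics/scene0c.png

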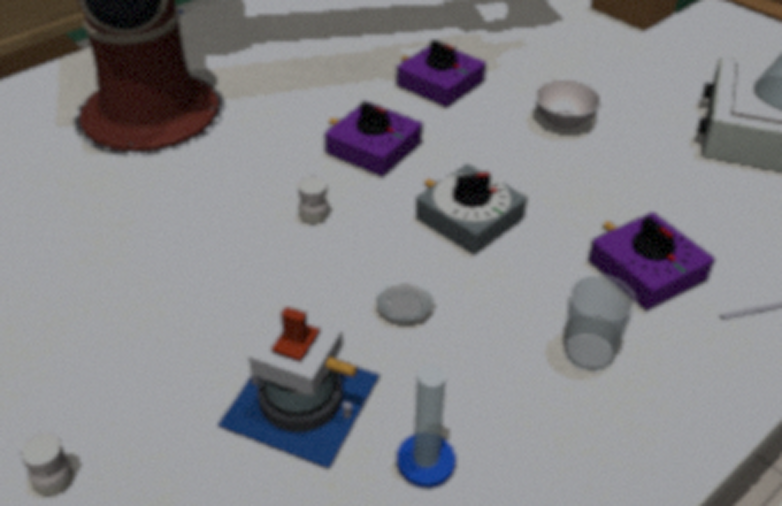

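The grey box at top-image px (261,205) is the real dial: it has the white face and a green mark pointing towards +x, with the red pointer about 55° anticlockwise of it. The three purple boxes, at px (238,149), (259,258) and (198,286), are look-alikes. The jar with the stopper is at px (363,180). I'm moving above the dial now.

```bash
python3 -m crank '[-40,-26,0,8.5,100, -80,-53,0,17,100, -120,-79,0,25.5,100, -160,-105,0,34,100, -200,-132,0,42.5,100, -240,-158,0,51,100, -280,-185,0,59.5,100, -320,-211,0,68,100, -360,-238,0,76.5,100, -399,-264,0,85,100]'
python3 - <<'E'
from h import *
np.set_printoptions(precision=4,suppress=True)
s=status.state(); cal=vision.get_calibration("wrist"); im,d=vision.grab_frame("wrist"); save("w1",im); np.savez("w1.npz",im=im,d=d,**cal)
print(s["time"],s["tool_pos"],s["tool_rot"],s["joint_pos"]); print(-np.array(cal["R"]).T@cal["t"])
for n in ("dial_base","dial"):
    for r in regions_of("wrist",n)[:2]: print(n,r["confidence"],np.round(r["extent"]),np.median(cloud("wrist",d,r["region"],cal),0))
E
```

```text
time: 1.6
tool_pos: [0.5066, 0.1819, 0.2317]
tool_rot: [0.0, 0.807, 0.591, 0.0]
contact_force: [-0.0, 1.3, -0.1]
gripper_width: 1.002
1.6 [0.5066 0.1819 0.2317] [0.0001 0.8066 0.5911 0.0004] [ 0.2064 -0.1566  1.8138  0.0001  1.4834  0.5123]
[0.5301 0.2532 0.3748]
dial_base 0.64 [145. 214. 136. 119.] [0.3223 0.2016 0.0407]
dial_base 0.64 [ 46.  61.  93. 122.] [0.2815 0.3733 0.04  ]
dial 0.79 [133. 219.  55.  50.] [0.3135 0.1985 0.0488]
dial 0.71 [508.  22.  73.  44.] [0.7176 0.2736 0.0494]
```

View pics/w1.png

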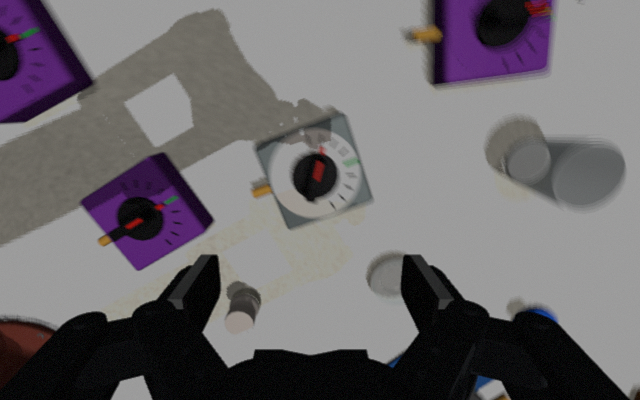

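The dial fills the centre of the frame: box at (314,172), green mark at (350,161), red pointer tip at about (321,152). Next I'll measure its centre and angles.

```bash
cat > dial.py <<'E'
from h import *
np.set_printoptions(precision=4,suppress=True)
def measure(im,d,cal,box):
    x0,x1,y0,y1=box; m=np.zeros(d.shape,bool); m[y0:y1,x0:x1]=1
    I=im.astype(int); r,g,b=I[...,0],I[...,1],I[...,2]
    P=np.zeros(d.shape+(3,)); c=cal; v,u=np.mgrid[:d.shape[0],:d.shape[1]]
    Q=np.linalg.inv(np.array(c["camera_matrix"]))@np.array([(u*d).ravel(),(v*d).ravel(),d.ravel()])
    P=(np.array(c["R"]).T@(Q-np.array(c["t"])[:,None])).T.reshape(d.shape+(3,))
    ok=m&(d>0)
    top=ok&(abs(P[...,2]-.0405)<.004)&~((b>g+25)&(r>g+15))
    rect=cv2.minAreaRect((P[top][:,:2]*1000).astype(np.float32)); 
    bar=ok&(P[...,2]>.066)&(P[...,2]<.09)
    rb=cv2.minAreaRect((P[bar][:,:2]*1000).astype(np.float32))
    red=ok&(r>g+60)&(r>b+60); gr=ok&(g>r+40)&(g>b+20)
    G=P[gr].mean(0); R=P[red]
    print("box",rect,"bar",rb,"green",G,"n",gr.sum(),"red z",R[:,2].min(),R[:,2].max(),R.mean(0),len(R))
    C=np.array(rect[0])/1000; Bc=P[bar][:,:2]; 
    w=np.cov(Bc.T); e,V=np.linalg.eigh(w); print("bar mean",Bc.mean(0),"dir deg",np.degrees(np.arctan2(V[1,1],V[0,1])))
    f=lambda p:np.degrees(np.arctan2(*(p-C)[::-1]))
    print("green ang",f(G[:2]),"red ang",f(R[:,:2].mean(0)))
    lo=R[R[:,2]<.05]
    if len(lo): print("red low ang",f(lo[:,:2].mean(0)),len(lo))
E
python3 - <<'E'
from dial import *
a=np.load("w1.npz"); measure(a["im"],a["d"],a,(250,380,105,235))
E
```

```text
box ((511.83026123046875, 186.08578491210938), (104.73036193847656, 104.63902282714844), 3.4531478881835938) bar ((511.68133544921875, 185.7918701171875), (44.3476448059082, 11.840065956115723), 59.43276596069336) green [nan nan nan] n 0 red z 0.040216244807072435 0.07700971151755805 [0.5199 0.1944 0.0711] 147
bar mean [0.5122 0.1871] dir deg 59.17867233198374
green ang nan red ang 45.84812853156553
red low ang 42.864914653119634 20dial.py:15: RuntimeWarning: Mean of empty slice.
  G=P[gr].mean(0); R=P[red]
  ret = um.true_divide(
```

```bash
python3 -m crank '[5.4,3.8,35,7,100, 5.4,3.8,75,13,100, 5.4,3.8,115,13,100, 5.4,3.8,150,13,100, 5.4,3.8,170,13,100, 5.4,3.8,178,13,100, 5.4,3.8,178,13,100, 5.4,3.8,178,13,0, 5.4,3.8,178,13,0, 5.4,3.8,178,13,0]'
python3 -c "
from h import *
s=status.state();print(s)
im,d=vision.grab_frame('wrist');cal=vision.get_calibration('wrist');save('w2',im)"
```

```text
time: 2.75
tool_pos: [0.512, 0.1882, 0.055]
tool_rot: [0.0, 0.867, 0.499, 0.001]
contact_force: [-0.2, -0.4, -0.5]
gripper_width: 0.513
{'time': 2.75, 'joint_pos': array([2.15780695e-01, 4.12589167e-02, 1.93702732e+00, 4.73604926e-05,
       1.16044415e+00, 7.41948286e-01]), 'joint_vel': array([-0.00091725,  0.00074272,  0.00483193, -0.00052392, -0.0004814 ,
        0.00186693]), 'joint_efforts': array([ 6.88449433e-02, -3.40525746e+01, -3.22709656e+01,  3.14244775e-03,
       -4.98031863e-03, -4.58636569e-04]), 'tool_pos': array([0.51199959, 0.18820088, 0.05496729]), 'tool_rot': array([4.11136177e-04, 8.66670703e-01, 4.98878587e-01, 1.37097322e-03]), 'contact_force': array([-0.22999736, -0.44255558, -0.5181645 ]), 'ft_torque': array([-0.00099433, -0.03338684,  0.0509513 ]), 'gripper_width': 0.513489331930565}
```

View pics/w2.png

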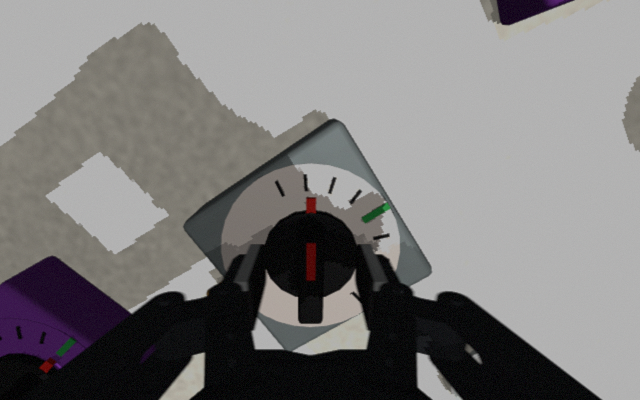

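The bar sits squarely between the fingers. The pointer at (311,203) is about 2.8 ticks (0.97 rad) anticlockwise of the green mark at (376,212), matching the measured 55.8°. I'll close, then turn clockwise.

```bash
python3 -m crank '[0,0,0,0,0, 0,0,0,0,0, 0,0,0,0,0, 0,0,0,8,0, 0,0,0,16,0, 0,0,0,24,0, 0,0,0,32,0, 0,0,0,40,0, 0,0,0,48,0, 0,0,0,56,0]'
python3 - <<'E'
from dial import *
im,d=vision.grab_frame('wrist');s=status.state();print(s['tool_rot'],s['joint_pos'])
cal=vision.get_calibration('wrist');save('w3',im)
E
```

```text
time: 3.8
tool_pos: [0.513, 0.1857, 0.0541]
tool_rot: [0.002, 1.0, 0.031, 0.002]
contact_force: [4.9, -9.6, 0.4]
gripper_width: 0.128
[0.0023 0.9996 0.0287 0.0022] [ 0.2135  0.0427  1.9372 -0.0059  1.1583  1.7293]
```

View pics/w3.png

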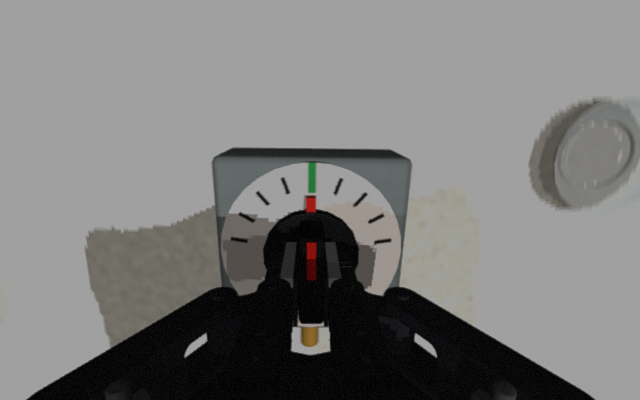

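Dial zeroed: the red pointer at (311,204) is in line with the green mark at (312,177). Releasing, rising and moving above the jar.

```bash
python3 -m crank '[0,0,0,0,100, 0,0,0,0,100, 0,0,0,0,100, 0,0,0,0,100, 0,0,-35,0,100, 0,0,-80,0,100, 0,0,-125,0,100, 0,30,-165,0,100, 4,70,-190,-7,100, 10,115,-200,-12,100]' && python3 -m crank '[9,48,0,-6,100, 18,95,0,-13,100, 27,143,0,-13,100, 36,190,0,-13,100, 45,225,0,-13,100, 51,235,0,-13,100, 52,235,0,-13,100, 52,235,0,-13,100, 52,235,0,-13,100, 52,235,0,-13,100]'
python3 - <<'E'
from h import *
np.set_printoptions(precision=4,suppress=True)
cal=vision.get_calibration("wrist"); im,d=vision.grab_frame("wrist"); save("w4",im); np.savez("w4.npz",im=im,d=d,**cal)
for n in ("stopper","jar"):
    for r in regions_of("wrist",n)[:2]:
        P=cloud("wrist",d,r["region"],cal); print(n,r["confidence"],np.round(r["extent"]),np.median(P,0))
c=cal; v,u=np.mgrid[:400,:640]
Q=np.linalg.inv(c["camera_matrix"])@np.array([(u*d).ravel(),(v*d).ravel(),d.ravel()]); P=(np.array(c["R"]).T@(Q-np.array(c["t"])[:,None])).T.reshape(400,640,3)
I=im.astype(int); red=(I[...,0]>I[...,1]+40)&(I[...,0]>I[...,2]+40)
near=np.hypot(P[...,0]-.592,P[...,1]+.162)<.06
for nm,lo,hi,mk in (("neck",.088,.099,near&~red),("flange",.099,.107,near&red),("tab",.132,.146,near&red)):
    m=mk&(d>0)&(P[...,2]>lo)&(P[...,2]<hi)
    if m.sum()>5: print(nm,m.sum(),cv2.minAreaRect((P[m][:,:2]*1000).astype(np.float32)),P[m].mean(0))
E
```

```text
time: 4.85
tool_pos: [0.5299, 0.0735, 0.2578]
tool_rot: [0.0, 0.99, 0.141, 0.003]
contact_force: [1.2, 0.6, 0.4]
gripper_width: 1.0
time: 5.85
tool_pos: [0.6424, -0.1367, 0.2536]
tool_rot: [-0.0, 0.968, 0.25, 0.0]
contact_force: [-1.5, -0.3, -0.5]
gripper_width: 1.0
stopper 0.59 [319. 238.  47.  49.] [ 0.6052 -0.1652  0.1028]
jar 0.85 [318. 217.  77.  95.] [ 0.6208 -0.1554  0.0939]
neck 2752 ((609.0337524414062, -164.62924194335938), (88.83296203613281, 70.18834686279297), 25.106983184814453) [ 0.6062 -0.1655  0.0943]
flange 740 ((601.4953002929688, -167.77847290039062), (32.79444885253906, 42.53667068481445), 25.104368209838867) [ 0.604  -0.1682  0.1024]
tab 272 ((601.5695190429688, -168.19415283203125), (22.388988494873047, 11.621180534362793), 24.774534225463867) [ 0.6021 -0.1677  0.1383]
```

View pics/w4.png

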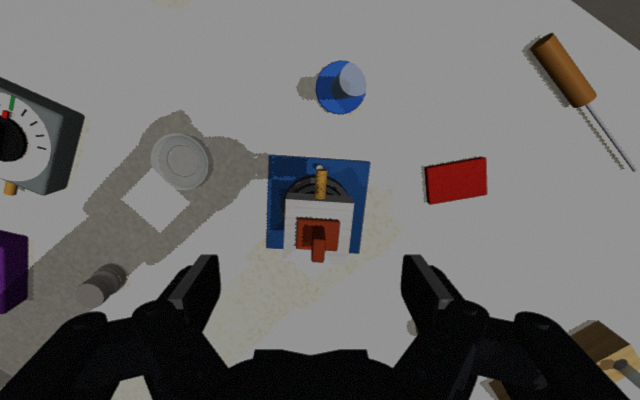

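The jar is at (318,205), its tab pointing up at (318,240), the spout towards +x at (320,182), and the measuring cylinder well clear at (342,87). Tab at (0.6015, −0.168), heading 25°. My moves can't tilt the hand, so I'll grip only the top ~8 mm of the tab across its 12 mm. Moving it sideways along y should then tilt the stopper within the grip.

```bash
python3 -m crank '[-40,6,10,3,100, -51,7.6,40,4,100, -51,7.6,75,4,100, -51,7.6,100,4,100, -51,7.6,115,4,100, -51,7.6,122,4,100, -51,7.6,125,4,100, -51,7.6,125,4,100, -51,7.6,125,4,100, -51,7.6,125,4,100]'
python3 - <<'E'
from h import *
np.set_printoptions(precision=4,suppress=True)
s=status.state();print(s['tool_pos'],s['tool_rot'])
cal=vision.get_calibration("wrist"); im,d=vision.grab_frame("wrist"); save("w5",im)
c=cal; v,u=np.mgrid[:400,:640]
Q=np.linalg.inv(c["camera_matrix"])@np.array([(u*d).ravel(),(v*d).ravel(),d.ravel()]); P=(np.array(c["R"]).T@(Q-np.array(c["t"])[:,None])).T.reshape(400,640,3)
I=im.astype(int); red=(I[...,0]>I[...,1]+40)&(I[...,0]>I[...,2]+40)
near=np.hypot(P[...,0]-.6015,P[...,1]+.168)<.06
for nm,lo,hi in (("flange",.099,.107),("tab",.132,.146)):
    m=near&red&(d>0)&(P[...,2]>lo)&(P[...,2]<hi)
    if m.sum()>5: print(nm,m.sum(),cv2.minAreaRect((P[m][:,:2]*1000).astype(np.float32)),P[m].mean(0))
E
```

```text
time: 7.0
tool_pos: [0.6026, -0.1697, 0.1298]
tool_rot: [0.001, 0.977, 0.215, 0.001]
contact_force: [0.0, -0.1, 0.4]
gripper_width: 1.004
[ 0.6026 -0.1697  0.1298] [0.0007 0.9766 0.2151 0.001 ]
flange 960 ((601.5330810546875, -167.84983825683594), (33.10960006713867, 42.65974426269531), 24.116344451904297) [ 0.6054 -0.1646  0.1023]
tab 163 ((601.5896606445312, -167.42286682128906), (22.566368103027344, 9.722975730895996), 25.162158966064453) [ 0.6021 -0.1673  0.1385]
```

```bash
python3 -m crank '[0,-2,0,0,100, 0,-2,0.5,0,0, 0,-2,0.5,0,0, 0,-2,0.5,0,0, 0,-2,0.5,0,0, 0,-2,0.5,0,0, 0,-2,0.5,0,0, 0,-2,0.5,0,0, 0,-2,0.5,0,0, 0,-2,0.5,0,0]'
python3 -c "
from h import *
im,d=vision.grab_frame('wrist');save('w6',im)"
```

```text
time: 8.05
tool_pos: [0.601, -0.1678, 0.128]
tool_rot: [0.0, 0.977, 0.215, 0.0]
contact_force: [0.7, -2.3, 0.6]
gripper_width: 0.116
```

View pics/w6.png

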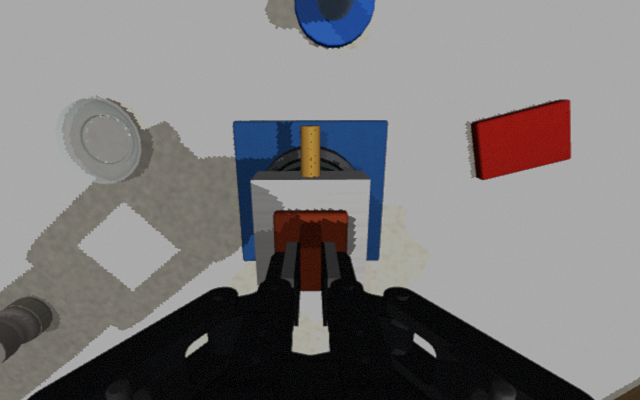

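Gripped: the tab sits between the finger tips at (312,265). First a small test swing, measuring the stopper's tilt, the jar's height and the forces.

```bash
cat > m.py <<'E'
from h import *
from scipy.spatial.transform import Rotation as Ro
np.set_printoptions(precision=2,suppress=True)
s=status.state(); cal=vision.get_calibration("wrist"); im,d=vision.grab_frame("wrist")
q=s["tool_rot"]; T=Ro.from_quat(np.r_[q[1:],q[0]])
print("t",s["time"],"tcp mm",s["tool_pos"]*1e3,"F tool",T.inv().apply(s["contact_force"]),"M tool",T.inv().apply(s["ft_torque"]),"tilt tool deg",np.degrees(np.arccos(-T.as_matrix()[2,2])),"grip",s["gripper_width"])
c=cal; v,u=np.mgrid[:400,:640]
Q=np.linalg.inv(c["camera_matrix"])@np.array([(u*d).ravel(),(v*d).ravel(),d.ravel()]); P=(np.array(c["R"]).T@(Q-np.array(c["t"])[:,None])).T.reshape(400,640,3)
I=im.astype(int); red=(I[...,0]>I[...,1]+40)&(I[...,0]>I[...,2]+40)
h=np.radians(25); L=P-np.array([.6015,-.168,0]); X=L[...,0]*np.cos(h)+L[...,1]*np.sin(h); Y=-L[...,0]*np.sin(h)+L[...,1]*np.cos(h); Z=P[...,2]
def plane(m):
    A=np.c_[X[m],Y[m],np.ones(m.sum())]; z=Z[m]; w=np.ones(len(z),bool)
    for _ in range(6):
        k=np.linalg.lstsq(A[w],z[w],rcond=None)[0]; w=abs(A@k-z)<.002
    return k,w.sum(),np.degrees(Ro.align_vectors([[0,0,1]],[[-k[0],-k[1],1]])[0].magnitude())
g=(d>0)
n=g&~red&(abs(X)<.033)&(abs(Y)<.033)&(Z>.088)&(Z<.103)&~((abs(X)<.019)&(abs(Y)<.026))
k,N,_=plane(n); print("neck z mm",k[2]*1e3,N)
f=g&red&(X>.013)&(X<.022)&(abs(Y)<.03)&(Z>k[2]+.003)&(Z<k[2]+.04)
if f.sum()>20:
    k2,N,a=plane(f); print("flange: rise mm",(k2[2]-k[2])*1e3-8,"slope x,y deg",np.degrees(k2[:2]),"y mid mm",(Y[f].min()+Y[f].max())*500,N)
E
python3 m.py
python3 -m crank '[0,1,-0.3,0,0, 0,2,-0.6,0,0, 0,3,-0.9,0,0, 0,4,-1.2,0,0, 0,5,-1.5,0,0, 0,5,-1.5,0,0, 0,5,-1.5,0,0, 0,5,-1.5,0,0, 0,5,-1.5,0,0, 0,5,-1.5,0,0]'; python3 m.py
```

```text
t 8.1 tcp mm [ 601.   -167.86  128.  ] F tool [-0.76  1.6   0.16] M tool [-0.3  -0.12 -0.06] tilt tool deg 0.03880252054989364 grip 0.11867002189719941
neck z mm 94.43534021297476 4113
flange: rise mm 4.473925398508209 slope x,y deg [-18.62  -0.48] y mid mm 0.010135041610043194 455
time: 9.15
tool_pos: [0.6015, -0.1688, 0.128]
tool_rot: [-0.004, 0.977, 0.215, -0.002]
contact_force: [-3.9, 8.9, 1.8]
gripper_width: 0.115
t 9.15 tcp mm [ 601.46 -168.8   128.04] F tool [ 0.2  -9.74 -1.69] M tool [ 1.74  0.04 -0.02] tilt tool deg 0.48405684402273447 grip 0.11520197971954095
neck z mm 94.43144405334468 4121
flange: rise mm 4.61914852326912 slope x,y deg [-18.84   0.11] y mid mm -0.7206511217041877 454
```

```bash
python3 -m crank '[0,2,-0.5,0,0, 0,4,-1,0,0, 0,6,-1,0,0, 0,8,-1.5,0,0, 0,10,-1.5,0,0, 0,10,-1.5,0,0, 0,10,-1.5,0,0, 0,10,-1.5,0,0, 0,10,-1.5,0,0, 0,10,-1.5,0,0]'; python3 m.py
```

```text
time: 10.2
tool_pos: [0.603, -0.1719, 0.1288]
tool_rot: [-0.011, 0.976, 0.216, -0.004]
contact_force: [-12.0, 25.2, 10.4]
gripper_width: 0.12
t 10.2 tcp mm [ 603.01 -171.85  128.77] F tool [ -0.32 -28.2   -9.76] M tool [ 5.18 -0.17  0.02] tilt tool deg 1.380312735203413 grip 0.11973738273641821
neck z mm 94.43136910170458 4044
flange: rise mm 4.399129923191046 slope x,y deg [-14.72   2.89] y mid mm -2.646292794468631 470
```

The arm yields, but it works: the stopper is tilted about 3.2° at 28 N sideways and 10 N up, and the jar hasn't lifted. Now full swings with a little lift.

```bash
python3 -m crank '[0,2,0,0,0, 0,-4,-0.5,0,0, 0,-8,-0.5,0,0, 0,-12,-0.5,0,0, 0,-16,-0.5,0,0, 0,-20,-0.5,0,0, 0,-24,-0.5,0,0, 0,-28,-0.5,0,0, 0,-32,-0.5,0,0, 0,-32,-0.5,0,0]'; python3 m.py
```

```text
time: 11.25
tool_pos: [0.5968, -0.1597, 0.1322]
tool_rot: [0.009, 0.977, 0.214, 0.003]
contact_force: [11.3, -19.0, -13.2]
gripper_width: 0.118
t 11.25 tcp mm [ 596.8  -159.75  132.24] F tool [ 2.24 21.69 13.65] M tool [-4.26  0.31 -0.07] tilt tool deg 1.1259694139095036 grip 0.1179959392432796
neck z mm 94.4437401483278 3921
flange: rise mm 8.918679068796337 slope x,y deg [-18.39  -8.42] y mid mm 4.021818991393473 429
```

```bash
python3 -m crank '[0,4,0,0,0, 0,8,0,0,0, 0,12,0,0,0, 0,16,0,0,0, 0,20,0,0,0, 0,24,-0.5,0,0, 0,27,-0.5,0,0, 0,29,-0.5,0,0, 0,29,-0.5,0,0, 0,29,-0.5,0,0]'; python3 m.py
```

```text
time: 12.3
tool_pos: [0.6031, -0.1714, 0.1322]
tool_rot: [-0.008, 0.976, 0.216, -0.003]
contact_force: [-11.4, 19.6, 12.2]
gripper_width: 0.119
t 12.3 tcp mm [ 603.09 -171.36  132.23] F tool [ -2.12 -22.84 -11.78] M tool [ 4.43 -0.47  0.  ] tilt tool deg 1.038042717895823 grip 0.11941007226115097
neck z mm 94.44714650275156 3902
flange: rise mm 7.392704377881913 slope x,y deg [-16.88   2.13] y mid mm -2.94156556523459 481
```

```bash
python3 -m crank '[0,0,-3,0,0, 0,-4,-3,0,0, 0,-8,-2.5,0,0, 0,-12,-2,0,0, 0,-16,-1.5,0,0, 0,-20,-1,0,0, 0,-24,-1,0,0, 0,-27,-1,0,0, 0,-28,-1,0,0, 0,-28,-1,0,0]'; python3 m.py
```

```text
time: 13.35
tool_pos: [0.5974, -0.16, 0.1351]
tool_rot: [0.008, 0.977, 0.214, 0.003]
contact_force: [8.1, -17.3, -7.3]
gripper_width: 0.115
t 13.35 tcp mm [ 597.36 -159.98  135.09] F tool [ 0.11 18.99  7.68] M tool [-3.69 -0.04 -0.02] tilt tool deg 1.0423658544799173 grip 0.11547127781200128
neck z mm 94.43749570858071 3797
flange: rise mm 11.015309776219418 slope x,y deg [-19.35  -7.76] y mid mm 4.419375213555765 428
```

```bash
python3 -m crank '[0,4,-1,0,0, 0,8,-2,0,0, 0,12,-2.5,0,0, 0,16,-3,0,0, 0,20,-3.5,0,0, 0,24,-4,0,0, 0,27,-4.5,0,0, 0,30,-5,0,0, 0,30,-5,0,0, 0,30,-5,0,0]'; python3 m.py
```

```text
time: 14.4
tool_pos: [0.6044, -0.1738, 0.138]
tool_rot: [-0.008, 0.976, 0.216, -0.003]
contact_force: [-8.4, 16.9, 8.5]
gripper_width: 0.119
t 14.4 tcp mm [ 604.37 -173.81  138.01] F tool [ -0.52 -18.96  -8.2 ] M tool [ 4.03 -0.2   0.  ] tilt tool deg 0.9384398402702108 grip 0.11944569488743648
neck z mm 94.46022267735945 3680
flange: rise mm 11.924215934094601 slope x,y deg [-15.28   4.9 ] y mid mm -3.799272317255952 461
```

```bash
python3 -m crank '[0,-4,0,0,0, 0,-8,0,0,0, 0,-12,0.5,0,0, 0,-16,1,0,0, 0,-20,1.5,0,0, 0,-24,1.5,0,0, 0,-27,1.5,0,0, 0,-29,1.5,0,0, 0,-29,1.5,0,0, 0,-29,1.5,0,0]'; python3 m.py
```

```text
time: 15.45
tool_pos: [0.5984, -0.1608, 0.1402]
tool_rot: [0.009, 0.977, 0.215, 0.004]
contact_force: [5.8, -15.4, 1.2]
gripper_width: 0.115
t 15.45 tcp mm [ 598.36 -160.75  140.18] F tool [-1.2  16.45 -0.85] M tool [-3.41 -0.3  -0.04] tilt tool deg 1.088663174412868 grip 0.11546773720589537
neck z mm 94.42393332335139 3582
flange: rise mm 14.881864230936216 slope x,y deg [-18.18  -6.13] y mid mm 4.310754497700528 451
```

```bash
python3 -m crank '[0,4,-1,0,0, 0,8,-2,0,0, 0,12,-2.5,0,0, 0,16,-3,0,0, 0,20,-3.5,0,0, 0,24,-4,0,0, 0,27,-4.5,0,0, 0,29,-5,0,0, 0,29,-5,0,0, 0,29,-5,0,0]'; python3 m.py
```

```text
time: 16.5
tool_pos: [0.6044, -0.1738, 0.1404]
tool_rot: [-0.008, 0.976, 0.216, -0.003]
contact_force: [-7.7, 17.1, 9.8]
gripper_width: 0.115
t 16.5 tcp mm [ 604.38 -173.82  140.36] F tool [  0.2  -18.89  -9.53] M tool [ 3.66 -0.02 -0.04] tilt tool deg 0.9374021018228981 grip 0.11468640038454127
neck z mm 94.44008944779449 3596
flange: rise mm 13.930225516666347 slope x,y deg [-15.3    4.73] y mid mm -4.034357893973698 460
```

```bash
python3 -m crank '[0,-4,0,0,0, 0,-8,0,0,0, 0,-12,0.5,0,0, 0,-16,0.5,0,0, 0,-20,1,0,0, 0,-24,1,0,0, 0,-26,1,0,0, 0,-27,1,0,0, 0,-27,1,0,0, 0,-27,1,0,0]'; python3 m.py
```

```text
time: 17.55
tool_pos: [0.5982, -0.1612, 0.1425]
tool_rot: [0.007, 0.977, 0.215, 0.003]
contact_force: [6.2, -13.4, 0.1]
gripper_width: 0.119
t 17.55 tcp mm [ 598.19 -161.17  142.53] F tool [-0.01 14.78  0.14] M tool [-2.92  0.08 -0.07] tilt tool deg 0.8437827046448714 grip 0.11936177847008723
neck z mm 94.44966744314493 3533
flange: rise mm 17.009021659429546 slope x,y deg [-19.59  -5.22] y mid mm 4.0840783859729335 432
```

```bash
python3 -m crank '[0,4,-2,0,0, 0,8,-3,0,0, 0,12,-4,0,0, 0,16,-5,0,0, 0,20,-6,0,0, 0,24,-7,0,0, 0,26,-7,0,0, 0,28,-7,0,0, 0,28,-7,0,0, 0,28,-7,0,0]'; python3 m.py
```

```text
time: 18.6
tool_pos: [0.6058, -0.1792, 0.1458]
tool_rot: [-0.003, 0.977, 0.215, -0.002]
contact_force: [-1.6, 5.1, -1.6]
gripper_width: 0.117
t 18.6 tcp mm [ 605.77 -179.17  145.82] F tool [ 0.66 -5.26  1.63] M tool [1.22 0.23 0.04] tilt tool deg 0.35333270012177836 grip 0.11718181386857576
neck z mm 94.43309640148925 3506
flange: rise mm 20.483597978798638 slope x,y deg [-20.44  14.56] y mid mm -4.045042042527629 385
```

```bash
python3 -m crank '[0,-4,0,0,0, 0,-8,0,0,0, 0,-12,0.5,0,0, 0,-16,0.5,0,0, 0,-20,1,0,0, 0,-24,1,0,0, 0,-26,1,0,0, 0,-26,1,0,0, 0,-26,1,0,0, 0,-26,1,0,0]'; python3 m.py
```

```text
time: 19.65
tool_pos: [0.5991, -0.1612, 0.1511]
tool_rot: [0.005, 0.977, 0.215, 0.003]
contact_force: [1.7, -7.1, 8.4]
gripper_width: 0.11
t 19.65 tcp mm [ 599.15 -161.24  151.13] F tool [-1.36  7.27 -8.33] M tool [-1.66 -0.32 -0.01] tilt tool deg 0.7141566168811477 grip 0.1102181194837198
neck z mm 94.43334193850221 3212
flange: rise mm 22.330900360833482 slope x,y deg [-17.78  -4.39] y mid mm 4.536589723626188 475
```

```bash
python3 -m crank '[0,3,0,0,0, 0,6,0,0,0, 0,9,-0.5,0,0, 0,11,-1,0,0, 0,11,-1,0,0, 0,11,-1.5,0,0, 0,11,-2,0,0, 0,11,-2,0,0, 0,11,-2,0,0, 0,11,-2,0,0]'; python3 m.py
python3 -c "
from h import *
im,d=vision.grab_frame('wrist');save('w7',im[150:350,200:440].repeat(3,0).repeat(3,1)[:600])"
```

```text
time: 20.7
tool_pos: [0.6015, -0.1675, 0.1498]
tool_rot: [0.0, 0.977, 0.215, 0.001]
contact_force: [-1.1, 0.1, 6.5]
gripper_width: 0.11
t 20.7 tcp mm [ 601.53 -167.54  149.84] F tool [-0.9  -0.56 -6.53] M tool [ 0.38 -0.06 -0.  ] tilt tool deg 0.1044695366974804 grip 0.10998309775336554
neck z mm 94.44248683644284 3374
flange: rise mm 21.536825492559885 slope x,y deg [-21.3    2.26] y mid mm 1.4810107213240573 452
```

View pics/w7.png

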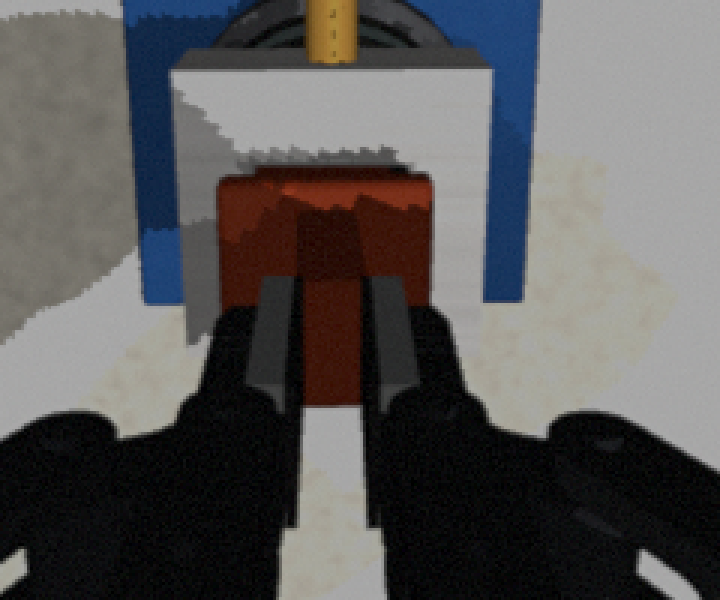

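Still gripped and seen from the front; the shank shows under the flange and the rise is about 17 mm. I'll add one small wiggle and ease up a few millimetres.

```bash
python3 -m crank '[0,3,-1,0,0, 0,5,-2,0,0, 0,3,-2.5,0,0, 0,0,-3,0,0, 0,-3,-3.5,0,0, 0,-5,-4,0,0, 0,-3,-4.5,0,0, 0,0,-5,0,0, 0,0,-5,0,0, 0,0,-5,0,0]'; python3 m.py
```

```text
time: 21.8
tool_pos: [0.6009, -0.1676, 0.1534]
tool_rot: [-0.0, 0.977, 0.215, -0.0]
contact_force: [-0.3, -0.6, -0.1]
gripper_width: 0.113
t 21.8 tcp mm [ 600.93 -167.65  153.37] F tool [-0.5   0.46  0.08] M tool [ 0.06 -0.02 -0.02] tilt tool deg 0.019197754998468524 grip 0.11265589583128684
neck z mm 94.45067385213967 3327
flange: rise mm 24.433177477138585 slope x,y deg [-19.41   0.45] y mid mm 0.5736798723935417 398
```

Free: no force, upright, foot about 2 mm below the mouth. Lifting it clear.

```bash
python3 -m crank '[0,0,-2,0,0, 0,0,-4,0,0, 0,0,-6,0,0, 0,0,-8,0,0, 0,0,-10,0,0, 0,0,-12,0,0, 0,0,-14,0,0, 0,0,-16,0,0, 0,0,-18,0,0, 0,0,-18,0,0]'; python3 -m crank '[0,0,0,0,0, 0,0,0,0,0, 0,0,0,0,0, 0,0,0,0,0, 0,0,0,0,0, 0,0,0,0,0, 0,0,0,0,0, 0,0,0,0,0, 0,0,0,0,0, 0,0,0,0,0]'; python3 m.py
python3 - <<'E'
from h import *
im,d=vision.grab_frame('wrist'); A=cv2.resize(im[100:360,180:460],None,fx=2,fy=2)
s,ds=vision.grab_frame('scene'); c=proj('scene',np.array([.6015,-.168,.13])).astype(int); B=cv2.resize(s[c[1]-45:c[1]+45,c[0]-45:c[0]+45],(260,260),interpolation=cv2.INTER_CUBIC)
t,dt=vision.grab_frame('top'); c=proj('top',np.array([.512,.186,.05])).astype(int); C=cv2.resize(t[c[1]-30:c[1]+30,c[0]-30:c[0]+30],(236,260),interpolation=cv2.INTER_CUBIC)
o=np.zeros((520,800,3),np.uint8); o[:520,:540]=A[:,:540]; o[:260,540:]=B[:,:260]; o[260:,540:776]=C; save('fin',o)
E
```

```text
time: 22.85
tool_pos: [0.6011, -0.1676, 0.1718]
tool_rot: [0.0, 0.977, 0.215, 0.0]
contact_force: [0.0, 0.2, -0.6]
gripper_width: 0.108
time: 23.85
tool_pos: [0.6009, -0.1676, 0.1713]
tool_rot: [0.0, 0.977, 0.215, 0.0]
contact_force: [-0.1, -0.4, -0.6]
gripper_width: 0.112
t 23.85 tcp mm [ 600.91 -167.56  171.29] F tool [-0.22  0.35  0.64] M tool [ 0.03 -0.03  0.01] tilt tool deg 0.0008153676891185829 grip 0.11179156587791694
neck z mm 94.41287174701544 2734
```

View pics/fin.png

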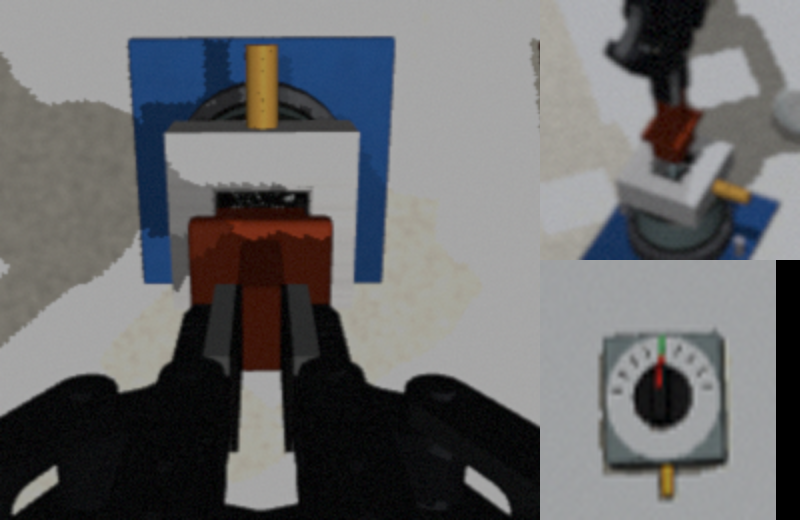

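```bash
python3 - <<'E'
from h import *
np.set_printoptions(precision=4,suppress=True)
a=np.load("w4.npz"); C=np.array([.5118,.1859]); h=np.radians(3.4)
def rep(im,z_r,cal,win,name):
    I=im.astype(int); r,g,b=I[...,0],I[...,1],I[...,2]; x0,x1,y0,y1=win
    m=np.zeros(r.shape,bool); m[y0:y1,x0:x1]=1
    for n,k,z in (("red",m&(r>g+50)&(r>b+50),z_r),("green",m&(g>r+30)&(g>b+20),.041)):
        v,u=np.nonzero(k)
        if len(u)==0: print(name,n,"none"); continue
        p=world(None,(u.mean(),v.mean()),z,cal); e=p[:2]-C; print(name,n,len(u),p,"angle rad rel. base",np.arctan2(e[1],e[0])-h, "r",np.hypot(*e))
rep(a["im"],.048,a,(0,40,90,125),"wrist")
im,_=vision.grab_frame("top"); cal=vision.get_calibration("top"); c=proj("top",np.array([.512,.186,.05]),cal).astype(int)
rep(im,.06,cal,(c[0]-14,c[0]+14,c[1]-18,c[1]+14),"top")
s=status.state(); print(s["time"],s["tool_pos"])
E
```

```text
wrist red 42 [0.5405 0.1865 0.048 ] angle rad rel. base -0.03804792679523321 r 0.028675638910001106
wrist green 54 [0.5532 0.1884 0.041 ] angle rad rel. base 0.00205465143178947 r 0.04144430787718501
top red 11 [0.5276 0.1874 0.06  ] angle rad rel. base 0.03801969132839861 r 0.015913803697157232
top green 7 [0.5543 0.1878 0.041 ] angle rad rel. base -0.015152107442084665 r 0.042531614381129484
24.1 [ 0.6009 -0.1676  0.1713]
```

Both views put the dial within about 0.04 rad of zero. The stopper is still, upright and clear of the jar, so I'm handing in.

```bash
python3 -c "
from plant import order; print(order.job_done())"
```

```text
the job is handed in; nothing more can be done
None
```

I handed the job in at about 24 s with the dial on zero and the stopper held clear above the jar's mouth; the hand-in gives no verdict.

**Dial:** I turned the grey-box dial from about 0.97 rad to its green mark and left the purple ones alone. Two later views read the pointer at −0.04 and +0.04 rad. They disagree in sign, but both are within the 0.1 rad limit.

**Stopper:** The moves allow no hand tilt, so I gripped only the top 8–10 mm of the tab and swung it sideways along y. That tilted the stopper about 3–8° on most swings and as much as 15° on one. It eased up until it came free, with an upward pull of at most 14 N at the readings. The grip slid a few millimetres up the tab, leaving roughly 4–5 mm held.

**Last checks:**
- **Stopper position:** It is held upright by eye and still, with its foot about 16 mm above the mouth and roughly centred. The wrist force is about 0.6 N. The foot height comes from the last rise reading (about 20 mm) plus the final 18 mm lift. My flange fit gave no reading at the end because the stopper was above its height window.
- **Jar:** The neck read 94.4 mm at every check, so it was not seen to lift.
- **Bystanders:** I saw none disturbed, but I did not measure their final positions.

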